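# Level the bench balance, zero it and weigh the bisque

## Robot

A 6-joint arm with a two-finger parallel gripper is mounted at the origin on a cart in front of the work surface, level with it; the furniture and walls round the work are solid. World frame = base frame: x ahead of the robot, y to its left, z up, the work surface at z = 0. Lengths are in m, angles in rad, forces in N, time in s.
With the tool pointing down it reaches from about 0.275 to 0.875 m from the base axis. Payload 12.5 kg.
Tool frame: the origin (TCP) lies midway between the tips of the shut fingers; the grasp point (between the pads) lies 19 mm behind it (pinch_z is the distance from the TCP to the grasp point, in m); z points along the fingers, y is the line along which they close (so a half turn about z gives the same grasp; the last joint's range is limited). The gripper opens to 85 mm and grips with 20 to 120 N. Pads are 22 mm wide; open, the fingers measure 114 mm over their backs; the gripper's body (76 mm by 85 mm) begins 54 mm behind the grasp point. The pads swing forward as they close: fully open they stand 13 mm farther back than shut.
Start: joints at [-1.418, 0.351, 1.652, -0, 1.139, -0.085], TCP at [0.13, -0.535, 0.231] pointing down, gripper open.
Joint ranges: [-2.75, 2.75], [-0.79, 2.1], [0.01, 2.65], [-1.57, 4.71], [0.07, 3.14], [-2.87, 2.87]. Speed limits (rad/s): [2.22, 2.22, 2.79, 3.14, 3.14, 3.14].

## Interface

Orientations are given as a 3x3 rotation matrix whose columns are the frame's x, y, z axes.
In Python, from rig import observe, read_camera, camera_model, close_job, pinch_z gives the robot as it stands. The module is installed in compiled form; this text tells all that it offers.
- The arm moves only by the shell command python3 -m crank 'ROWS' [OPENING]. ROWS is JSON, a list of rows, each a list of 4 numbers: the shift along the tool's x, y, z in m, then the turn about the tool's z in degrees. In form: [[x, y, z, turn], ...]. A call has 1 to 10 rows; each row is the pose to reach, as a shift and turn from the pose commanded when the call began, along the tool's axes at that moment; what a row does not reach only later rows make up. A row lasts 1/10 s, in which the tool goes at most 50 mm and 8.59 degrees, less where a joint would pass 70% of its speed; a pose out of reach is approached as far as the arm can. A call with a gripper value outside its range is refused whole. OPENING is the opening, from 0 (shut) to 1 (fully open), set as the call begins (- or left out, the last holds). The fingers move at their own pace and stop on an object; the grip force is fixed at half the most. Time passes only in rows, so rows that repeat a pose let the fingers close. It gives the time, the measured TCP pose, the force, the opening and the grip force at its end, in the units of the state.
- observe(): the state, without advancing time (a new reading comes with each control period).
- read_camera(name): name is "scene" or "side" or "wrist"; returns the picture (400x640x3 uint8, blue, green, red); there is no depth.
- camera_model(name): a dict with "mtx" (3x3 intrinsics, pixels), "camera_from_world" (4x4, takes a point from world to camera coordinates). Camera axes: x right, y down, z forward; pixel columns grow to the right and rows downward; lengths in m; the calibration is good to about 2 mm. A picture is of the moment at which its call begins: read the wrist's pose just before it. camera_model takes no time and is no camera call; for the wrist camera it gives the pose at the moment of the call.
- close_job(): hands the job in; it is judged then, once.
The state is a dict: "time_s": time; "joint_positions": joint angles; "joint_vel": joint speeds; "joint_torque": joint torques, N m; "ee_pos": TCP position; "eef_rot": TCP orientation; "wrist_force": force on the tool from outside, world axes, zero at the start; "ft_torque": the same for the moment, N m; "width": opening from 0.0 (shut) to 1.0 (fully open); "gripper_force": force on a finger pad.
Only numpy, scipy, OpenCV 4.12 (cv2) and the standard library are available. Lean on these libraries where they do the work, as an engineer would, in place of code of your own. Each camera call takes 0.05 s, during which the arm holds its last target. There are 200 camera calls.

## Task

The bench balance rocks on the table: take the cover off its pan and set it down flat on the table beside it, and screw the two front levelling feet until the balance stands firm and level on all four feet. Then, with the pan still empty, zero it by pressing the long tare bar in the middle so that both ends go down together. Finally stand all the bisque mugs and jars upright on the pan to be weighed together; leave the cat and the rabbit where they are.

Things in the scene. Friction and masses are not known exactly. Their poses are not given: they have to be found in the camera images.
- balance: Bench balance, white, 3.8 kg, loose on the table on four feet. Origin: table level under the housing when level; x to its back (display and tare bar face -x, the robot), y to its left, z up. Housing x -90..115, y -85..85 mm. Heights when level: front strip 50, pan floor 69, pan rim 77 mm. Two plain rubber feet behind, two screw feet in front under lugs; it rocks while these do not match.
- level_left (a joint): left levelling knob (see knob_left). rad; larger = turned clockwise seen from above, which lengthens the foot below it by 8 mm a turn (1.27 mm per rad) and raises that corner. At 0 that foot is as long as the rear feet and its bright spindle end is flush with the knob's top; it stands out of the knob when the foot is too short. Range -7 to 7; friction 0.06 N m holds it.
- level_right (a joint): right levelling knob (see knob_right). rad; larger = turned clockwise seen from above, which lengthens the foot below it by 8 mm a turn (1.27 mm per rad) and raises that corner. At 0 that foot is as long as the rear feet and its bright spindle end is flush with the knob's top; it stands out of the knob when the foot is too short. Range -7 to 7; friction 0.06 N m holds it.
- knob_left (a point): Centre of the left levelling knob: black fluted wheel 30 mm across, 26 mm high (34 to 60 mm above the table when level), on a lug 135 mm in front of the balance's origin and 100 mm to its left (+y). This point is on its upright axis, half-way up. The lug under it ends 32 mm above the table; the housing is 47 mm from the axis. It only turns, it does not rise.
- knob_right (a point): The same point of the right levelling knob (100 mm to the right, -y, of the balance's origin).
- pad_left (a point): Middle of the underside of the left front foot's rubber pad, 26 mm across: z is 0 on the table, more when the foot hangs in the air.
- pad_right (a point): The same point of the right front foot.
- pad_rear_left (a point): Middle of the underside of the left rear foot (fixed length; 95 mm behind and 70 mm to the left of the balance's origin).
- pad_rear_right (a point): The same point of the right rear foot.
- bar_mid (a point): Middle of the top of the tare bar: grey, 130 mm long (balance y), 26 mm deep, on the front strip, top 60 mm above the table when level. Springs at both ends: pressed near the middle it goes down evenly, 6 mm at most, against 5 to 6 N; pressed off the middle it tips, the more the farther and the harder, and the far end stays up. Springs back when released.
- bar_left (a point): Point on top of the tare bar 55 mm left of its middle; 60 mm up in the balance's frame when free, 54 mm when fully down.
- bar_right (a point): The same, 55 mm right of the middle.
- cover: Loose grey pan cover, 162 (x) x 182 (y) mm, 0.18 kg: a shallow lid with a 16 mm skirt and a moulded grip on top. Sits over the pan at first; lifts straight off (3 mm play round the rim). Origin: middle of its lower edge, 63 mm above the table on the pan, 0 on the table. Flat top at 18 mm; grip 20 mm thick (x), 76 mm long (y), from 18 to 46 mm.
- cover_grip (a point): Middle of the cover's grip, 36 mm above the cover's lower edge.
- pan (a point): Centre of the weighing pan's floor: stainless tray 150 (x) x 170 (y) mm outside, with a 3 mm thick rim that stands 8 mm above the floor; axes as the balance's.
- mug_a: White bisque mug, 62 mm high, round body 52 mm across, 0.15 kg; feels solid. Origin: underside, middle of the outline with handle: the body's axis is 10 mm from it along +y, the handle reaches to 37 mm along -y. Grasp the body across x. None if absent.
- mug_b: A second mug like mug_a. None if absent.
- jar_a: White bisque jar with a fixed knobbed lid, round, 57 mm across, 70 mm high with the knob, 0.11 kg. Origin: middle of the underside. None if absent.
- jar_b: A second jar like jar_a. None if absent.
- wheel (a point): Middle of the top of the banding wheel (fixed furniture): its round grey head is 200 mm across, from 62 to 82 mm above the table, and carries a bowl 24 mm high. The table in front of it (towards the robot) is clear.
- cat: Bystander: small bisque cat, 40 x 42 x 73 mm, on the table to the right of the balance. Origin: middle of the underside.
- rabbit: Bystander: small bisque rabbit, 36 x 38 x 79 mm, on the table at the far left. Origin: middle of the underside.
There are look-alikes about, which are no part of the job. What is shaped like the mug_b but brown or pink is not meant.

How it is judged:
By the outcome, as a careful person would: the job done as asked, in the order asked, and still so for the second after the job is handed in, with the robot touching nothing.
Of mug_a, mug_b, jar_a, jar_b only 2 to 3 are there at a start; the rules pass over those that are not, and their reading is None.
At some moment in a run one of jar_a, jar_b may be knocked a few centimetres aside while the robot is not near it.
Once in a run the grip may slacken for a moment while it holds something.
It also fails if it takes over 208 s, if anything falls off the work surface, if the arm or the gripper's body presses on something with over 40 N, if the wrist force passes 120 N, or if a joint passes its speed limit or range.

## Working session

There is one attempt and no reset: what is moved stays moved. The work goes in short steps, Python scripts to look and compute and a shell command to move; the robot and the scene stay as the last step left them, time stands still between calls to the robot, and variables do not carry over. Pictures are saved under pics/ and viewed, at most 14 in all, crops included, and the job is handed in when it is done.

```bash
mkdir -p pics; cat > h.py <<'E'
import numpy as np, cv2
from rig import observe, read_camera, camera_model, close_job, pinch_z
def shot(n,f=None):
    m=camera_model(n); im=read_camera(n)
    if f: cv2.imwrite('pics/'+f,im)
    return im,m
def ray(m,u,v):
    T=np.array(m["camera_from_world"]);R=T[:3,:3];o=-R.T@T[:3,3]
    d=R.T@np.linalg.inv(m["mtx"])@np.array([u,v,1.]);return o,d
def onz(m,u,v,z):
    o,d=ray(m,u,v);return o+d*(z-o[2])/d[2]
def proj(m,p):
    T=np.array(m["camera_from_world"]);c=np.array(m["mtx"])@(T[:3,:3]@np.array(p)+T[:3,3]);return c[:2]/c[2]
def tri(rs):
    A=0;b=0
    for o,d in rs:
        d=d/np.linalg.norm(d);P=np.eye(3)-np.outer(d,d);A=A+P;b=b+P@o
    return np.linalg.solve(A,b)
E
python3 - <<'E'
from h import *
np.set_printoptions(precision=3,suppress=True)
for n in("scene","side","wrist"):
    im,m=shot(n,n+'0.png'); print(n,m["mtx"],np.array(m["camera_from_world"]))
o=observe();print(o["ee_pos"],o["eef_rot"],o["wrist_force"],o["width"],pinch_z)
E
```

```text
scene [[453.759   0.    320.861]
 [  0.    453.759 192.284]
 [  0.      0.      1.   ]] [[ 0.904 -0.428 -0.017 -0.538]
 [-0.203 -0.391 -0.898  0.17 ]
 [ 0.378  0.815 -0.44   1.409]
 [ 0.     0.     0.     1.   ]]
side [[423.846   0.    321.808]
 [  0.    423.846 201.932]
 [  0.      0.      1.   ]] [[-0.253  0.967 -0.025  0.188]
 [ 0.555  0.124 -0.823 -0.23 ]
 [-0.793 -0.222 -0.568  1.86 ]
 [ 0.     0.     0.     1.   ]]
wrist [[312.444   0.    321.825]
 [  0.    312.444 200.57 ]
 [  0.      0.      1.   ]] [[ 0.236 -0.972 -0.001 -0.549]
 [-0.933 -0.227  0.279 -0.036]
 [-0.271 -0.065 -0.96   0.38 ]
 [ 0.     0.     0.     1.   ]]
[ 0.13  -0.534  0.231] [[ 0.972  0.236 -0.   ]
 [ 0.236 -0.972  0.001]
 [ 0.    -0.001 -1.   ]] [-0.474 -0.36  -0.214] 0.998914365284969 0.0187
```

View pics/scene0.png

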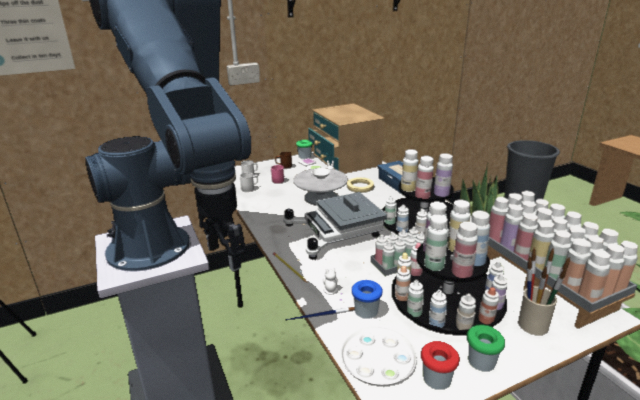

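View pics/side0.png

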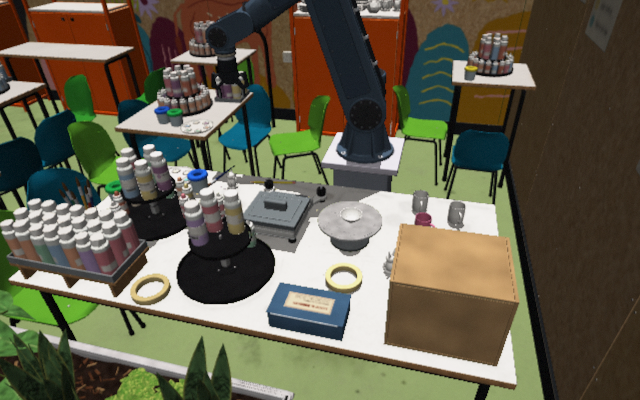

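The scene view shows the balance at (348,215), knobs at (289,216) and (312,247), the cat at (330,281), the wheel at (320,180), pale candidates at (247,168) and (248,183), a pink mug at (278,174) and a brown mug at (286,160). In the side view the pale items are at (420,202) and (457,212), and the pink mug at (424,222). Next, one close crop to check these.

```bash
python3 - <<'E'
from h import *
a=cv2.imread('pics/scene0.png');b=cv2.imread('pics/side0.png')
r=lambda i,x,y,w,h:cv2.resize(i[y:y+h,x:x+w],(400,300),interpolation=cv2.INTER_CUBIC)
cv2.imwrite('pics/c1.png',np.vstack([np.hstack([r(a,225,140,80,60),r(b,400,180,80,60)]),np.hstack([r(a,270,180,128,96),r(b,232,170,120,90)])]))
E
```

```text
(no output)
```

View pics/c1.png

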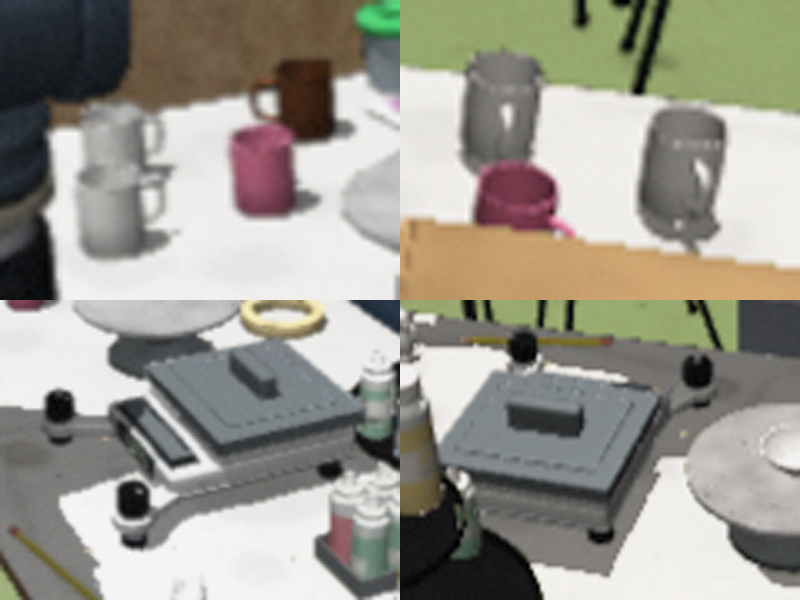

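```bash
python3 - <<'E'
from h import *
np.set_printoptions(precision=3,suppress=True)
s=camera_model("scene");d=camera_model("side")
for n,a,b,z in [("mug near",(247,175),(420.6,192.4),.062),("mug near alt",(247,175),(457.6,203.6),.062),("mug far",(247.4,162.4),(457.6,203.6),.062),("kl",(289.2,209.8),(321,187),.06),("kr",(312.6,239.2),(268.6,180),.06),("grip",(350.6,196.6),(275.5,199.4),.109),("wheel",(320,180),(349,223),.082),("pink",(278,168),(424,216),.06)]:
    print(n,tri([ray(s,*a),ray(d,*b)]),onz(s,*a,z),onz(d,*b,z))
print("cat",onz(s,330,291,0),onz(s,330,272,.07))
E
```

```text
mug near [0.402 0.259 0.064] [0.403 0.252 0.062] [0.39  0.261 0.062]
mug near alt [0.422 0.375 0.03 ] [0.403 0.252 0.062] [0.431 0.384 0.062]
mug far [0.441 0.381 0.064] [0.442 0.375 0.062] [0.431 0.384 0.062]
kl [ 0.44  -0.083  0.065] [ 0.444 -0.08   0.06 ] [ 0.427 -0.084  0.06 ]
kr [ 0.434 -0.282  0.065] [ 0.438 -0.28   0.06 ] [ 0.422 -0.284  0.06 ]
grip [ 0.615 -0.183  0.116] [ 0.621 -0.173  0.109] [ 0.604 -0.187  0.109]
wheel [0.623 0.059 0.071] [0.614 0.041 0.082] [0.639 0.061 0.082]
pink [0.534 0.277 0.061] [0.535 0.266 0.06 ] [0.522 0.281 0.06 ]
cat [ 0.411 -0.447  0.   ] [ 0.406 -0.458  0.07 ]
```

```bash
python3 -m crank '[[0.43,-0.4,-0.17,-75],[0.43,-0.4,-0.17,-75],[0.43,-0.4,-0.17,-75],[0.43,-0.4,-0.17,-75],[0.43,-0.4,-0.17,-75],[0.43,-0.4,-0.17,-75],[0.43,-0.4,-0.17,-75],[0.43,-0.4,-0.17,-75],[0.43,-0.4,-0.17,-75],[0.43,-0.4,-0.17,-75]]' 1
python3 -m crank '[[0,0,0,0],[0,0,0,0]]'
python3 - <<'E'
from h import *
np.set_printoptions(precision=3,suppress=True)
o=observe();print(o["ee_pos"],o["eef_rot"],o["time_s"])
im,m=shot("wrist",'w1.png');shot("scene",'s1.png')
E
```

```text
time_s: 1.15
ee_pos: [0.3948, -0.1318, 0.371]
eef_rot: [[0.02, 1.0, 0.0], [1.0, -0.02, -0.0], [-0.0, 0.0, -1.0]]
wrist_force: [0.4, -0.8, 1.0]
width: 1.005
gripper_force: 0.0
time_s: 1.35
ee_pos: [0.3945, -0.133, 0.3702]
eef_rot: [[0.021, 1.0, -0.0], [1.0, -0.021, -0.0], [-0.0, -0.0, -1.0]]
wrist_force: [-0.8, 0.2, -0.1]
width: 1.001
gripper_force: 0.0
[ 0.394 -0.133  0.37 ] [[ 0.021  1.    -0.   ]
 [ 1.    -0.021 -0.   ]
 [-0.    -0.    -1.   ]] 1.35
```

View pics/w1.png

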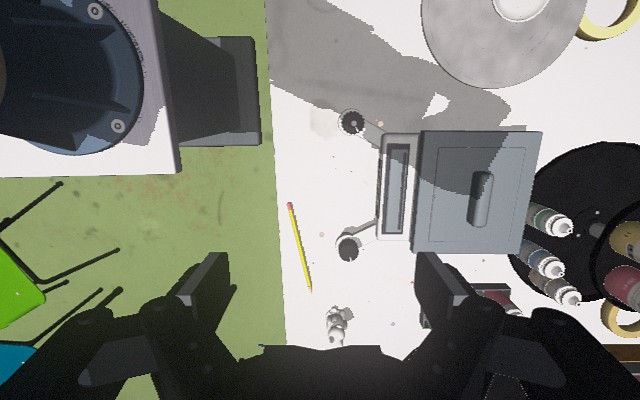

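The wrist view shows the knobs at (352,122) and (347,248), the cover's grip at (481,199), the cat at (338,325), and clear table to the left of the balance.

```bash
python3 - <<'E'
from h import *
np.set_printoptions(precision=4,suppress=True)
m=camera_model("wrist")
for n,p,z in [("kl",(352,122),.062),("kr",(347.5,241),.062),("grip",(481,199),.109),("grip ends",(483,172),.109),("ge2",(480,226),.109),("edge",(270,110),0),("edge2",(283,330),0),("c1",(415,132),.081),("c2",(541,132),.081),("c3",(528,255),.081),("c4",(412,252),.081),("cat",(337,330),.04),("wheel",(505,5),.082)]:
    print(n,onz(m,*p,z))
E
```

```text
kl [ 0.4369 -0.0806  0.062 ]
kr [ 0.4303 -0.2609  0.062 ]
grip [ 0.6061 -0.1836  0.109 ]
grip ends [ 0.6045 -0.1467  0.109 ]
ge2 [ 0.6093 -0.2223  0.109 ]
edge [ 0.3132 -0.0613  0.    ]
edge2 [ 0.3093 -0.4721  0.    ]
c1 [ 0.5205 -0.0951  0.081 ]
c2 [ 0.6908 -0.0993  0.081 ]
c3 [ 0.7021 -0.282   0.081 ]
c4 [ 0.5263 -0.2729  0.081 ]
cat [ 0.4128 -0.4425  0.04  ]
wheel [0.6207 0.0536 0.082 ]
```

View pics/s1.png

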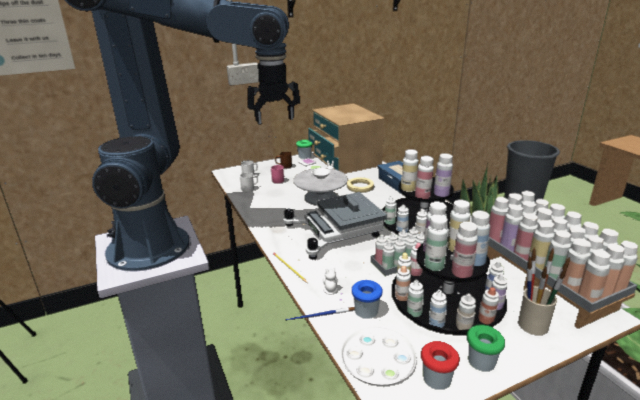

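The second scene view is the same, with the two white mugs at (247,168) and (247,183) in full view and no jar in sight so far. Now the cover.

```bash
python3 -m crank '[[-0.047,0.213,0.12,0],[-0.047,0.213,0.12,0],[-0.047,0.213,0.12,0],[-0.047,0.213,0.12,0],[-0.047,0.213,0.12,0],[-0.047,0.213,0.12,0],[-0.047,0.213,0.12,0],[-0.047,0.213,0.2,0],[-0.047,0.213,0.2,0],[-0.047,0.213,0.2,0]]'
python3 - <<'E'
from h import *
np.set_printoptions(precision=4,suppress=True)
im,m=shot("wrist",'w2.png')
print(observe()["ee_pos"])
E
```

```text
time_s: 2.45
ee_pos: [0.6034, -0.1861, 0.1681]
eef_rot: [[0.025, 1.0, -0.005], [1.0, -0.025, 0.002], [0.002, -0.005, -1.0]]
wrist_force: [0.2, 0.0, 0.7]
width: 0.995
gripper_force: 0.0
[ 0.6049 -0.1864  0.1709]
```

View pics/w2.png

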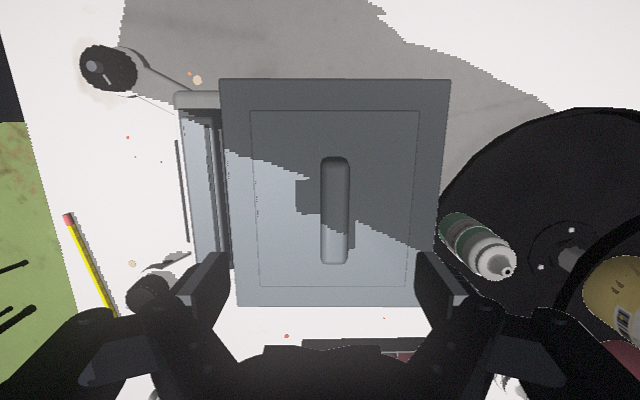

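The view shows the grip at (335,210), with a bottle at (480,250) clear of the right finger. I check the grip offset before descending.

```bash
python3 - <<'E'
from h import *
np.set_printoptions(precision=4,suppress=True)
m=camera_model("wrist")
for p,z in [((335,157),.109),((335,264),.109),((335,210),.109),((92,66),.064),((510,270),.1)]: print(onz(m,*p,z))
E
```

```text
[ 0.6146 -0.1455  0.109 ]
[ 0.6135 -0.2234  0.109 ]
[ 0.6141 -0.1822  0.109 ]
[ 0.4367 -0.0799  0.064 ]
[ 0.7471 -0.2364  0.1   ]
```

```bash
python3 -m crank '[[0.003,0.009,0.04,0],[0.003,0.009,0.075,0],[0.003,0.009,0.085,0],[0.003,0.009,0.085,0],[0.003,0.009,0.085,0]]' | head -5; python3 -m crank '[[0,0,0,0],[0,0,0,0],[0,0,0,0],[0,0,0,0],[0,0,0,0],[0,0,0,0]]' 0
python3 -m crank '[[0,0,-0.03,0],[0,0,-0.06,0],[0,0,-0.1,0],[0,0,-0.1,0]]'
```

```text
time_s: 3.0
ee_pos: [0.6163, -0.1838, 0.0882]
eef_rot: [[0.024, 1.0, 0.003], [1.0, -0.024, -0.001], [-0.001, 0.003, -1.0]]
wrist_force: [0.4, -0.8, 1.0]
width: 0.998
time_s: 3.6
ee_pos: [0.6148, -0.1831, 0.0857]
eef_rot: [[0.024, 1.0, -0.001], [1.0, -0.024, 0.0], [0.0, -0.001, -1.0]]
wrist_force: [-5.5, 0.3, 6.6]
width: 0.225
gripper_force: 59.2
time_s: 4.0
ee_pos: [0.6173, -0.1838, 0.1907]
eef_rot: [[0.024, 1.0, 0.008], [1.0, -0.024, -0.003], [-0.003, 0.008, -1.0]]
wrist_force: [1.1, -0.6, -1.3]
width: 0.22
gripper_force: 59.4
```

```bash
python3 -m crank '[[0.264,-0.213,0,0],[0.264,-0.213,0,0],[0.264,-0.213,0,0],[0.264,-0.213,0,0],[0.264,-0.213,0,0],[0.264,-0.213,0,0],[0.264,-0.213,0,0],[0.264,-0.213,0,0],[0.264,-0.213,0,0]]'
python3 - <<'E'
from h import *
im,m=shot("wrist",'w3.png')
E
```

```text
time_s: 4.9
ee_pos: [0.4083, 0.0864, 0.1851]
eef_rot: [[0.022, 1.0, -0.0], [1.0, -0.022, -0.0], [-0.0, -0.0, -1.0]]
wrist_force: [-0.1, 0.8, -1.7]
width: 0.219
gripper_force: 59.7
```

View pics/w3.png

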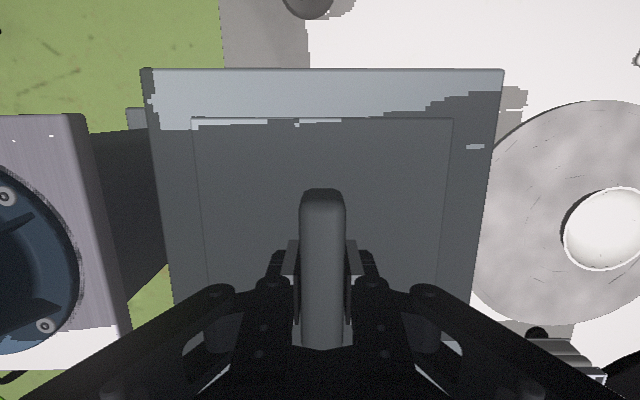

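The cover hangs level in the grip, with the near mug at (305,10) beyond it and the space below clear. Lowering it.

```bash
python3 -m crank '[[0,0,0.05,0],[0,0,0.1,0],[0,0,0.135,0],[0,0,0.15,0],[0,0,0.155,0],[0,0,0.159,0],[0,0,0.162,0],[0,0,0.162,0]]'
```

```text
time_s: 5.75
ee_pos: [0.4091, 0.0859, 0.0237]
eef_rot: [[0.024, 1.0, 0.001], [1.0, -0.024, 0.0], [0.0, 0.001, -1.0]]
wrist_force: [-0.0, 0.6, -2.2]
width: 0.224
gripper_force: 59.6
```

```bash
python3 -m crank '[[0,0,0.001,0],[0,0,0.002,0],[0,0,0.002,0]]'; python3 -m crank '[[0,0,0,0],[0,0,0,0],[0,0,0,0],[0,0,0,0]]' 0.5|head -1;  python3 -m crank '[[0,0,-0.04,0],[0,0,-0.08,0],[0,0,-0.12,0],[0.0,0,-0.16,0],[-0.05,0,-0.2,0],[-0.07,0.04,-0.25,0],[-0.07,0.04,-0.25,0]]'
python3 - <<'E'
from h import *
im,m=shot("wrist",'w4.png')
E
```

```text
time_s: 6.05
ee_pos: [0.409, 0.086, 0.0223]
eef_rot: [[0.024, 1.0, 0.001], [1.0, -0.024, 0.0], [0.0, 0.001, -1.0]]
wrist_force: [-4.1, -1.6, 14.4]
width: 0.224
gripper_force: 62.0
time_s: 6.45
time_s: 7.15
ee_pos: [0.4484, 0.0136, 0.2744]
eef_rot: [[0.025, 1.0, 0.004], [1.0, -0.025, -0.0], [-0.0, 0.004, -1.0]]
wrist_force: [0.3, -0.2, -0.8]
width: 0.501
gripper_force: 0.0
```

View pics/w4.png

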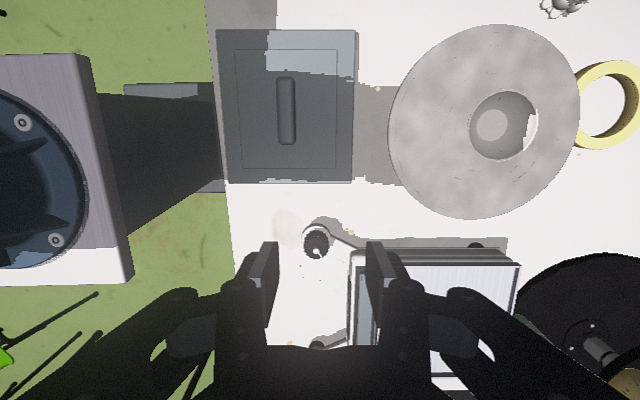

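The cover lies flat on the table (215–358, 30–185), clear of the wheel; the left knob is at (316,243) and the pan is bare. Next, close oblique looks at each knob from both sides to read the spindle ends.

```bash
cat > sv.py <<'E'
import sys
from h import *
im,m=shot("wrist",sys.argv[1]+'.png'); np.savez(sys.argv[1]+'.npz',mtx=m["mtx"],camera_from_world=m["camera_from_world"]); print(observe()["ee_pos"])
E
python3 -m crank '[[-0.137,-0.135,0.05,0],[-0.137,-0.135,0.05,0],[-0.137,-0.135,0.05,0],[-0.137,-0.135,0.05,0],[-0.137,-0.135,0.144,0],[-0.137,-0.135,0.144,0],[-0.137,-0.135,0.144,0],[-0.137,-0.135,0.144,0]]'|head -2; python3 sv.py fl
python3 -m crank '[[-0.195,0,0,0],[-0.195,0,0,0],[-0.195,0,0,0],[-0.195,0,0,0],[-0.195,0,0,0],[-0.195,0,0,0]]'|head -2; python3 sv.py fr
python3 -m crank '[[0,0,-0.05,0],[0,0.26,-0.02,0],[0,0.26,-0.02,0],[0,0.26,-0.02,0],[0,0.26,-0.02,0],[0,0.26,-0.02,0],[0,0.26,-0.02,0],[0,0.26,-0.02,0],[0,0.26,-0.02,0]]'|head -2; python3 sv.py br
python3 -m crank '[[0.195,0,0,0],[0.195,0,0,0],[0.195,0,0,0],[0.195,0,0,0],[0.195,0,0,0],[0.195,0,0,0]]'|head -2; python3 sv.py bl
python3 - <<'E'
from h import *
kl=(.437,-.081,.06);kr=(.434,-.281,.06);C={}
for n,k in(("fl",kl),("fr",kr),("bl",kl),("br",kr)):
    m=np.load(n+'.npz');u,v=proj(m,k);im=cv2.imread(f'pics/{n}.png');u0=int(np.clip(u-50,0,540));v0=int(np.clip(v-37,0,325));print(n,u,v,u0,v0)
    C[n]=cv2.resize(im[v0:v0+75,u0:u0+100],(400,300),interpolation=cv2.INTER_CUBIC)
cv2.imwrite('pics/kn.png',np.vstack([np.hstack([C['fl'],C['bl']]),np.hstack([C['fr'],C['br']])]))
E
```

```text
time_s: 8.0
ee_pos: [0.3086, -0.1185, 0.1279]
[ 0.3093971  -0.11882651  0.12871644]
time_s: 8.65
ee_pos: [0.3045, -0.3144, 0.1291]
[ 0.30437473 -0.31341058  0.12876262]
time_s: 9.6
ee_pos: [0.563, -0.3189, 0.1479]
[ 0.56276777 -0.31935896  0.14806865]
time_s: 10.25
ee_pos: [0.5678, -0.1247, 0.1482]
[ 0.5679678  -0.12560693  0.14802149]
fl 510.3995251234683 156.7849842181961 460 119
fr 509.58590922676785 161.92696747552353 459 124
bl 143.38019823333235 152.4188850867723 93 115
br 147.23985141643524 160.19181496042873 97 123
```

View pics/kn.png

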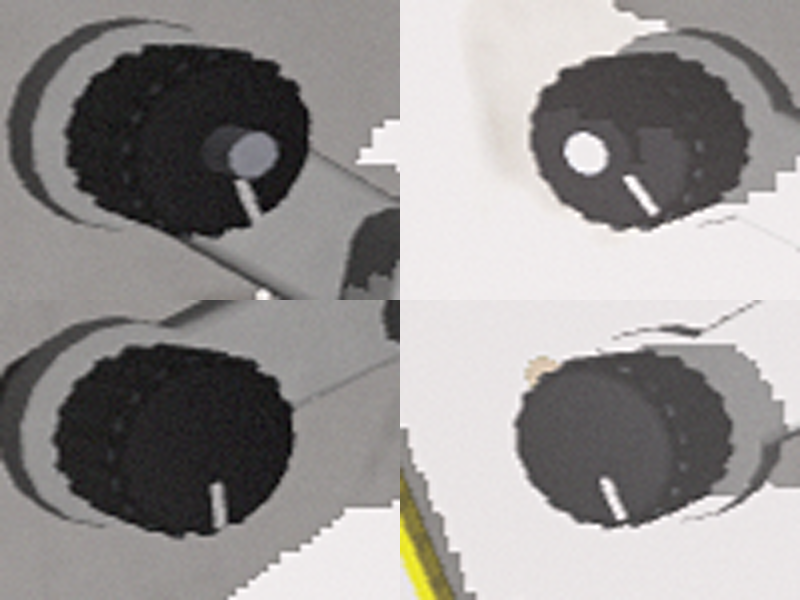

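The left spindle stands out clearly (disc at (254,156) and (586,154) in the crops), so that foot is too short. The right knob shows no bright end, so its spindle is sunk and that foot is too long.

```bash
python3 - <<'E'
from h import *
np.set_printoptions(precision=4,suppress=True)
f=np.load('fl.npz');b=np.load('bl.npz');fr=np.load('fr.npz');br=np.load('br.npz')
tip=tri([ray(f,460+254/4,119+156/4),ray(b,93+186/4,115+154/4)])
base=tri([ray(f,460+222/4,119+147/4),ray(b,93+208/4,115+145/4)])
r=tri([ray(fr,459+205/4,124+140/4),ray(br,97+193/4,123+135/4)])
print(tip,base,r)
E
```

```text
[ 0.4397 -0.0805  0.0698] [ 0.4393 -0.08    0.0617] [ 0.4335 -0.2786  0.061 ]
```

```bash
python3 -m crank '[[0.042,-0.131,0,-80],[0.042,-0.131,0,-80],[0.042,-0.131,0,-80],[0.042,-0.131,0,-80],[0.042,-0.131,0,-80],[0.042,-0.131,0,-80],[0.042,-0.131,0,-80],[0.042,-0.131,0,-80],[0.042,-0.131,0,-80],[0.042,-0.131,0,-80]]' 0.55|head -2
python3 -m crank '[[0,0,0,-60],[0,0,0,-60],[0,0,0,-60],[0,0,0,-60],[0,0,0,-60],[0,0,0,-60],[0,0,0,-60],[0,0,0,-60],[0,0,0,-60]]'
python3 -c "
from h import *
o=observe();print(o['ee_pos'],o['joint_positions'],o['eef_rot'][:2])
R=np.array(o['eef_rot']);print(R.T@(np.array([.4385,-.0803,.041])-o['ee_pos']))"
```

```text
time_s: 11.3
ee_pos: [0.4383, -0.0812, 0.1476]
time_s: 12.2
ee_pos: [0.4384, -0.0807, 0.1475]
eef_rot: [[-0.665, -0.746, 0.0], [-0.746, 0.665, -0.0], [-0.0, -0.0, -1.0]]
wrist_force: [0.3, -1.0, 0.3]
width: 0.548
gripper_force: 0.0
[ 0.43839947 -0.08065579  0.14745409] [-2.86407569e-01  2.82463053e-01  1.99212357e+00 -9.37375181e-05
  8.66753422e-01 -2.69988059e+00] [[-6.65421965e-01 -7.46467386e-01  2.22132867e-04]
 [-7.46467418e-01  6.65421952e-01 -1.39902939e-04]]
[-0.00032786  0.00018927  0.10645406]
```

```bash
python3 -m crank '[[0,0,0.05,0],[0,0,0.09,0],[0,0,0.106,0],[0,0,0.106,0]]'|grep force; python3 -m crank '[[0,0,0,0],[0,0,0,0],[0,0,0,0],[0,0,0,0]]' 0
python3 -m crank '[[0,0,0,8],[0,0,0,16],[0,0,0,24],[0,0,0,32],[0,0,0,40],[0,0,0,48],[0,0,0,56],[0,0,0,64],[0,0,0,72],[0,0,0,80]]'
```

```text
wrist_force: [-0.6, 0.2, 0.2]
gripper_force: 0.0
time_s: 13.0
ee_pos: [0.4392, -0.0802, 0.0421]
eef_rot: [[-0.661, -0.75, 0.002], [-0.75, 0.661, -0.001], [-0.001, -0.002, -1.0]]
wrist_force: [0.2, -4.4, -0.2]
width: 0.324
gripper_force: 59.3
time_s: 14.0
ee_pos: [0.4391, -0.0801, 0.0419]
eef_rot: [[-0.851, 0.525, 0.001], [0.525, 0.851, -0.001], [-0.002, 0.0, -1.0]]
wrist_force: [-0.2, -2.8, 0.7]
width: 0.331
gripper_force: 59.4
```

```bash
for i in 1 2; do python3 -m crank '[[0,0,0,8],[0,0,0,16],[0,0,0,24],[0,0,0,32],[0,0,0,40],[0,0,0,48],[0,0,0,56],[0,0,0,64],[0,0,0,72],[0,0,0,80]]'|grep -v time;done
python3 -m crank '[[0,0,0,8],[0,0,0,16],[0,0,0,24],[0,0,0,32],[0,0,0,40],[0,0,0,40]]'
```

```text
ee_pos: [0.4392, -0.08, 0.0419]
eef_rot: [[0.37, 0.929, 0.001], [0.929, -0.37, -0.001], [-0.0, 0.002, -1.0]]
wrist_force: [0.9, -3.3, -0.6]
width: 0.327
gripper_force: 59.3
ee_pos: [0.4393, -0.0801, 0.0419]
eef_rot: [[0.979, -0.203, 0.002], [-0.203, -0.979, -0.001], [0.002, 0.0, -1.0]]
wrist_force: [1.2, -3.2, 0.4]
width: 0.33
gripper_force: 59.4
time_s: 16.6
ee_pos: [0.4392, -0.0801, 0.0419]
eef_rot: [[0.622, -0.783, 0.002], [-0.783, -0.622, -0.001], [0.002, -0.001, -1.0]]
wrist_force: [1.3, -4.9, -0.5]
width: 0.326
gripper_force: 59.3
```

```bash
python3 -m crank '[[0,0,0,0],[0,0,0,0],[0,0,-0.03,0],[0,0,-0.07,0],[-0.02,0.05,-0.09,0],[-0.04,0.09,-0.09,0],[-0.04,0.13,-0.09,0],[-0.04,0.13,-0.09,0],[-0.04,0.13,-0.09,0]]' 0.55|head -2; python3 sv.py fl2
python3 -m crank '[[0,-0.05,-0.01,0],[0,-0.1,-0.01,0],[0,-0.15,-0.01,0],[0,-0.2,-0.01,0],[0,-0.25,-0.01,0],[0,-0.26,-0.01,0],[0,-0.26,-0.01,0]]'|head -2; python3 sv.py bl2
cat > crop.py <<'E'
import sys
from h import *
C=[]
for a in sys.argv[2:]:
    n,k=a.split(':');k=dict(l=(.439,-.080,.06),r=(.4335,-.2786,.06))[k]
    m=np.load(n+'.npz');u,v=proj(m,k);im=cv2.imread(f'pics/{n}.png');u0=int(np.clip(u-40,0,560));v0=int(np.clip(v-30,0,340));print(n,u0,v0)
    C.append(cv2.resize(im[v0:v0+60,u0:u0+80],(400,300),interpolation=cv2.INTER_CUBIC))
if len(C)==4: C=[np.vstack(C[:2]),np.vstack(C[2:])]
cv2.imwrite('pics/'+sys.argv[1],np.hstack(C))
E
python3 crop.py k2.png fl2:l bl2:l
```

```text
time_s: 17.5
ee_pos: [0.3121, -0.13, 0.1316]
[ 0.31260018 -0.12969267  0.13150482]
time_s: 18.25
ee_pos: [0.5161, 0.0348, 0.1405]
[0.51491652 0.03370669 0.14057533]
fl2 92 126
bl2 466 122
```

View pics/k2.png

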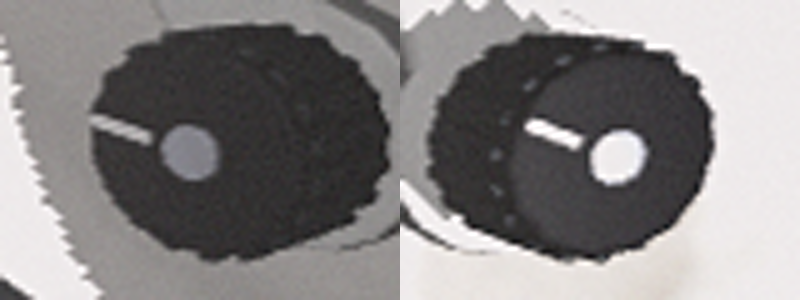

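The left spindle now stands out only slightly (discs at (190,153) and (618,157) in the crops). I measure its height against the white mark on the knob's top.

```bash
cat > ht.py <<'E'
import sys
from h import *
np.set_printoptions(precision=4,suppress=True)
# bright blobs inside knob: disc and mark, matched across two views
def blobs(n,k):
    m=np.load(n+'.npz');u,v=proj(m,k);im=cv2.imread(f'pics/{n}.png');g=cv2.cvtColor(im,cv2.COLOR_BGR2GRAY)
    x0,y0=int(u-26),int(v-26);c=np.pad(g,60,mode='edge')[y0+60:y0+112,x0+60:x0+112]
    c=cv2.resize(c,None,fx=4,fy=4,interpolation=cv2.INTER_LINEAR)
    th=90;N,L,S,ce=cv2.connectedComponentsWithStats((c>th).astype(np.uint8))
    out=[]
    for i in range(1,N):
        x,y,w,h,a=S[i]
        if a>100 and x>0 and y>0 and x+w<208 and y+h<208:
            W=(L==i);ys,xs=np.nonzero(W)
            out.append((a/16,((xs.mean()+.5)/4-.5+x0,(ys.mean()+.5)/4-.5+y0),min(cv2.minAreaRect(np.c_[xs,ys].astype(np.float32))[1])/4))
    return m,out
k=dict(l=(.439,-.080,.062),r=(.4335,-.2786,.062))[sys.argv[3]]
A,B=[blobs(n,k) for n in sys.argv[1:3]]
print(A[1],B[1])
for a in A[1]:
    for b in B[1]:
        ra,rb=ray(A[0],*a[1]),ray(B[0],*b[1]);p=tri([ra,rb]);e=np.linalg.norm(proj(A[0],p)-a[1])+np.linalg.norm(proj(B[0],p)-b[1])
        print(round(a[0]),round(b[0]),p,e)
E
python3 ht.py fl2 bl2 l;  python3 ht.py fl bl l; python3 ht.py fr br r
```

```text
[(np.float64(96.9375), (np.float64(129.54327852998065), np.float64(156.0363475177305)), 10.75)] [(np.float64(47.75), (np.float64(496.4168848167539), np.float64(148.32100785340313)), 4.297577381134033), (np.float64(109.75), (np.float64(509.14108769931664), np.float64(153.03132118451026)), 11.5)]
97 48 [ 0.4436 -0.0777  0.0552] 4.677061524914899
97 110 [ 0.4394 -0.0803  0.0633] 0.2094996862444456
[] [(np.float64(119.3125), (np.float64(139.22492142482974), np.float64(153.02167365112624)), 12.0), (np.float64(6.3125), (np.float64(160.47648514851485), np.float64(156.0358910891089)), 2.6170928478240967), (np.float64(58.375), (np.float64(152.8436830835118), np.float64(163.13624197002142)), 5.114895820617676)]
[] [(np.float64(16.0625), (np.float64(153.58803501945525), np.float64(148.4635214007782)), 4.375126838684082), (np.float64(18.6875), (np.float64(159.7755016722408), np.float64(155.3089464882943)), 3.71250319480896), (np.float64(52.5625), (np.float64(149.8402199762188), np.float64(172.08100475624258)), 4.949361324310303)]
```

```bash
python3 - <<'E'
from h import *
np.set_printoptions(precision=4,suppress=True)
L=lambda n:np.load(n+'.npz')
for a,p,b,q in [('fl2',(116,151.4),'bl2',(496.4,148.3)),('fl',(521.4,168.7),'bl',(152.8,163.1)),('fr',(513.2,174.9),'br',(149.8,172.1))]:
    x=tri([ray(L(a),*p),ray(L(b),*q)]);print(x,proj(L(a),x)-p)
E
```

```text
[ 0.4484 -0.077   0.0625] [-0.0002 -0.002 ]
[ 0.444  -0.0888  0.0626] [ 0.0097 -0.1155]
[ 0.436  -0.2895  0.0629] [ 0.0006 -0.0102]
```

```bash
python3 -m crank '[[0.194,0.258,0,35],[0.194,0.258,0,35],[0.194,0.258,0,35],[0.194,0.258,0,35],[0.194,0.258,0,35],[0.194,0.258,0,35],[0.194,0.258,0,35],[0.194,0.258,0,35],[0.194,0.258,0,35],[0.194,0.258,0,35]]' 0.55|head -2
python3 -c "
from h import *
o=observe();print(o['ee_pos'],o['joint_positions'][5])
R=np.array(o['eef_rot']);print(R.T@(np.array([.4338,-.2786,.042])-o['ee_pos']))"
```

```text
time_s: 19.3
ee_pos: [0.4344, -0.279, 0.1413]
[ 0.43441973 -0.27902326  0.14129153] 2.416440293478119
[-0.00041286  0.00055563  0.09929195]
```

```bash
python3 -m crank '[[0,0,0.05,0],[0,0,0.085,0],[0,0,0.099,0],[0,0,0.099,0]]'|grep force; python3 -m crank '[[0,0,0,0],[0,0,0,0],[0,0,0,0],[0,0,0,0]]' 0|grep -v time
for i in 1 2 3; do python3 -m crank '[[0,0,0,-8],[0,0,0,-16],[0,0,0,-24],[0,0,0,-32],[0,0,0,-40],[0,0,0,-48],[0,0,0,-56],[0,0,0,-64],[0,0,0,-72],[0,0,0,-80]]'|egrep 'ee|force|wid';done
```

```text
wrist_force: [0.0, -0.7, 0.0]
gripper_force: 0.0
ee_pos: [0.4342, -0.2802, 0.0441]
eef_rot: [[0.064, -0.998, -0.001], [-0.998, -0.064, -0.0], [0.0, 0.001, -1.0]]
wrist_force: [-8.5, 0.0, 4.9]
width: 0.325
gripper_force: 58.6
ee_pos: [0.4336, -0.28, 0.0428]
eef_rot: [[0.994, -0.105, -0.002], [-0.105, -0.994, 0.0], [-0.002, -0.0, -1.0]]
wrist_force: [-6.8, -4.5, -13.1]
width: 0.328
gripper_force: 59.9
ee_pos: [0.4334, -0.28, 0.0427]
eef_rot: [[0.276, 0.961, -0.002], [0.961, -0.276, 0.0], [-0.0, -0.002, -1.0]]
wrist_force: [-6.2, -5.8, -13.9]
width: 0.325
gripper_force: 59.9
ee_pos: [0.4337, -0.2801, 0.0427]
eef_rot: [[-0.899, 0.439, -0.002], [0.439, 0.899, -0.0], [0.002, -0.001, -1.0]]
wrist_force: [-6.5, -5.4, -13.8]
width: 0.323
gripper_force: 60.1
```

```bash
python3 -m crank '[[0,0,0.001,0],[0,0,0.002,0],[0,0,0.002,0]]'|grep wrist; python3 -m crank '[[0,0,0,0],[0,0,0,0],[0,0,-0.03,0],[0,0,-0.07,0],[-0.02,0.05,-0.09,0],[-0.04,0.09,-0.09,0],[-0.04,0.13,-0.09,0],[-0.04,0.13,-0.09,0],[-0.04,0.13,-0.09,0]]' 0.55|head -2; python3 sv.py ra
python3 -m crank '[[0,-0.05,-0.01,0],[0,-0.1,-0.01,0],[0,-0.15,-0.01,0],[0,-0.2,-0.01,0],[0,-0.25,-0.01,0],[0,-0.26,-0.01,0],[0,-0.26,-0.01,0]]'|head -2; python3 sv.py rb
python3 crop.py k3.png ra:r rb:r; python3 ht.py ra rb r
```

```text
wrist_force: [-12.5, -2.1, 3.0]
time_s: 24.3
ee_pos: [0.5289, -0.1807, 0.1311]
[ 0.52842415 -0.18141555  0.1309162 ]
time_s: 25.05
ee_pos: [0.4111, -0.4163, 0.1404]
[ 0.41193194 -0.41479864  0.14036648]
ra 91 123
rb 468 122
[(np.float64(56.875), (np.float64(124.42142857142858), np.float64(139.67197802197802)), 4.664358615875244), (np.float64(124.0625), (np.float64(126.17336272040302), np.float64(154.608879093199)), 12.0)] [(np.float64(33.6875), (np.float64(506.4673005565863), np.float64(139.1950371057514)), 3.0), (np.float64(77.1875), (np.float64(509.7822874493927), np.float64(153.6928137651822)), 9.5)]
57 34 [ 0.4239 -0.2772  0.0606] 0.32129516170958244
57 77 [ 0.4288 -0.2777  0.0642] 14.595317081104966
124 34 [ 0.4283 -0.2793  0.0614] 15.032143445228094
124 77 [ 0.4333 -0.2799  0.0643] 0.11220687169460306
```

View pics/k3.png

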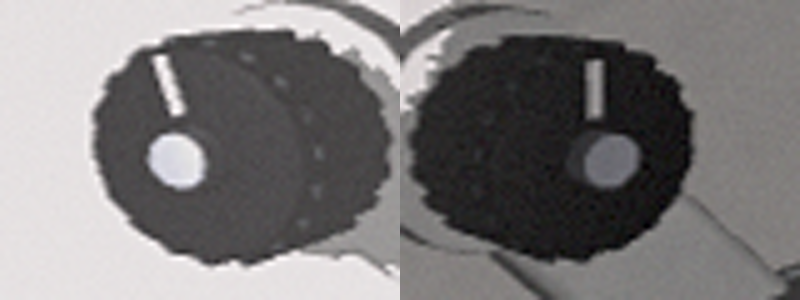

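The right spindle now stands out by 3.7 mm (discs at (178,160) and (612,160)), so I turn it back clockwise by about 165°.

```bash
python3 -m crank '[[0.02,0.05,0,0],[0.04,0.1,0,0],[0.04,0.13,0,0],[0.04,0.13,0,0],[0.04,0.13,0.05,0],[0.04,0.13,0.09,0],[0.04,0.13,0.1,0],[0.04,0.13,0.1,0]]'; python3 -m crank '[[0,0,0,0],[0,0,0,0],[0,0,0,0],[0,0,0,0]]' 0|grep -v time
```

```text
time_s: 25.9
ee_pos: [0.4344, -0.2794, 0.0397]
eef_rot: [[-0.896, 0.444, -0.002], [0.444, 0.896, 0.002], [0.002, 0.001, -1.0]]
wrist_force: [0.1, -0.5, -0.0]
width: 0.553
gripper_force: 0.0
ee_pos: [0.4354, -0.2811, 0.0419]
eef_rot: [[-0.896, 0.444, 0.002], [0.444, 0.896, -0.002], [-0.003, -0.001, -1.0]]
wrist_force: [-2.9, -4.0, 4.5]
width: 0.323
gripper_force: 59.1
```

```bash

for i in 1 2; do python3 -m crank '[[0,0,0,8],[0,0,0,16],[0,0,0,24],[0,0,0,32],[0,0,0,40],[0,0,0,48],[0,0,0,56],[0,0,0,64],[0,0,0,72],[0,0,0,80]]'|egrep 'ee|force|wid';done;python3 -m crank '[[0,0,0,5],[0,0,0,5],[0,0,0,5]]'
```

```text
ee_pos: [0.4331, -0.282, 0.0416]
eef_rot: [[0.286, 0.958, -0.002], [0.958, -0.286, -0.003], [-0.003, -0.002, -1.0]]
wrist_force: [-22.6, -17.5, 10.3]
width: 0.328
gripper_force: 59.8
ee_pos: [0.4318, -0.2798, 0.0422]
eef_rot: [[0.993, -0.116, -0.006], [-0.116, -0.993, 0.002], [-0.006, -0.001, -1.0]]
wrist_force: [-29.3, 0.8, 35.8]
width: 0.326
gripper_force: 62.4
time_s: 28.6
ee_pos: [0.4318, -0.2796, 0.0423]
eef_rot: [[0.98, -0.197, -0.006], [-0.197, -0.98, 0.002], [-0.006, -0.001, -1.0]]
wrist_force: [-29.6, 1.6, 35.9]
width: 0.324
gripper_force: 62.4
```

```bash
python3 -m crank '[[0,0,0,0],[0,0,0,0],[0,0,-0.03,0],[0,0,-0.07,0],[-0.02,0.05,-0.09,0],[-0.04,0.09,-0.09,0],[-0.04,0.13,-0.09,0],[-0.04,0.13,-0.09,0],[-0.04,0.13,-0.09,0]]' 0.55|head -2; python3 sv.py ra2
python3 -m crank '[[0,-0.05,-0.01,0],[0,-0.1,-0.01,0],[0,-0.15,-0.01,0],[0,-0.2,-0.01,0],[0,-0.25,-0.01,0],[0,-0.26,-0.01,0],[0,-0.26,-0.01,0]]'|head -2; python3 sv.py rb2
python3 ht.py ra2 rb2 r
python3 -c "
from h import *
o=observe();print(o['ee_pos'],o['joint_positions'][5])
R=np.array(o['eef_rot']);print(R)"
```

```text
time_s: 29.5
ee_pos: [0.3698, -0.3999, 0.1304]
[ 0.36999866 -0.39907296  0.13025405]
time_s: 30.25
ee_pos: [0.4214, -0.1424, 0.1405]
[ 0.421343   -0.14383466  0.14044629]
[(np.float64(38.5), (np.float64(125.90868506493507), np.float64(144.5340909090909)), 3.2647554874420166), (np.float64(91.25), (np.float64(130.82602739726028), np.float64(158.83561643835617)), 10.5)] [(np.float64(49.1875), (np.float64(507.54336086404066), np.float64(143.5452668360864)), 3.999999523162842), (np.float64(105.6875), (np.float64(508.0022915434654), np.float64(157.1312093435837)), 10.710941314697266)]
38 49 [ 0.4433 -0.28    0.0613] 0.20058495247363717
38 106 [ 0.4388 -0.2797  0.0631] 14.173007758219015
91 49 [ 0.4383 -0.2802  0.0602] 13.886589244275925
91 106 [ 0.4336 -0.2799  0.0615] 0.08186530203955233
[ 0.421343   -0.14383466  0.14044629] 1.3330236207263249
[[ 9.80910820e-01 -1.94458021e-01  2.02710871e-04]
 [-1.94457984e-01 -9.80910831e-01 -1.86517437e-04]
 [ 2.35111100e-04  1.43538225e-04 -9.99999962e-01]]
```

```bash
python3 -m crank '[[0.005,-0.05,0,0],[0.005,-0.066,0,0],[0.005,-0.066,0,0],[0.005,-0.066,0.05,0],[0.005,-0.066,0.085,0],[0.005,-0.066,0.097,0],[0.005,-0.066,0.097,0]]'|egrep 'ee_p|wri'; python3 -m crank '[[0,0,0,0],[0,0,0,0],[0,0,0,0],[0,0,0,0]]' 0|egrep 'ee_p|wri'
python3 -m crank '[[0,0,0,8],[0,0,0,16],[0,0,0,24],[0,0,0,32],[0,0,0,40],[0,0,0,40],[0,0,0,40]]'|egrep 'ee_p|wri'
python3 -m crank '[[0,0,0,0],[0,0,0,0],[0,0,-0.03,0],[0,0,-0.07,0],[-0.02,0.05,-0.09,0],[-0.04,0.09,-0.09,0],[-0.04,0.13,-0.09,0],[-0.04,0.13,-0.09,0],[-0.04,0.13,-0.09,0]]' 0.55|head -2; python3 sv.py fl3
python3 -m crank '[[0,-0.05,-0.01,0],[0,-0.1,-0.01,0],[0,-0.15,-0.01,0],[0,-0.2,-0.01,0],[0,-0.25,-0.01,0],[0,-0.26,-0.01,0],[0,-0.26,-0.01,0]]'|head -2; python3 sv.py bl3
python3 ht.py fl3 bl3 l; python3 crop.py k4.png ra2:r rb2:r fl3:l bl3:l
```

```text
ee_pos: [0.4383, -0.0818, 0.0424]
wrist_force: [-0.5, -0.2, 0.6]
ee_pos: [0.4398, -0.0812, 0.0448]
wrist_force: [-2.0, 2.3, 10.2]
ee_pos: [0.4397, -0.0816, 0.0452]
wrist_force: [-5.8, -2.1, 19.2]
time_s: 33.0
ee_pos: [0.3128, -0.1315, 0.1338]
[ 0.31326671 -0.13111738  0.13370803]
time_s: 33.75
ee_pos: [0.5166, 0.0336, 0.1426]
[0.51547881 0.03249089 0.14266705]
[(np.float64(90.3125), (np.float64(133.54333910034603), np.float64(157.29679930795848)), 10.0)] [(np.float64(48.25), (np.float64(501.29145077720204), np.float64(141.55958549222797)), 4.54953670501709), (np.float64(103.875), (np.float64(506.2498495788207), np.float64(153.4353188929001)), 10.75)]
90 48 [ 0.4433 -0.0825  0.0577] 12.055818622274455
90 104 [ 0.4392 -0.081   0.0616] 0.12964729203177972
ra2 90 129
rb2 464 127
fl3 94 128
bl3 464 124
```

View pics/k4.png

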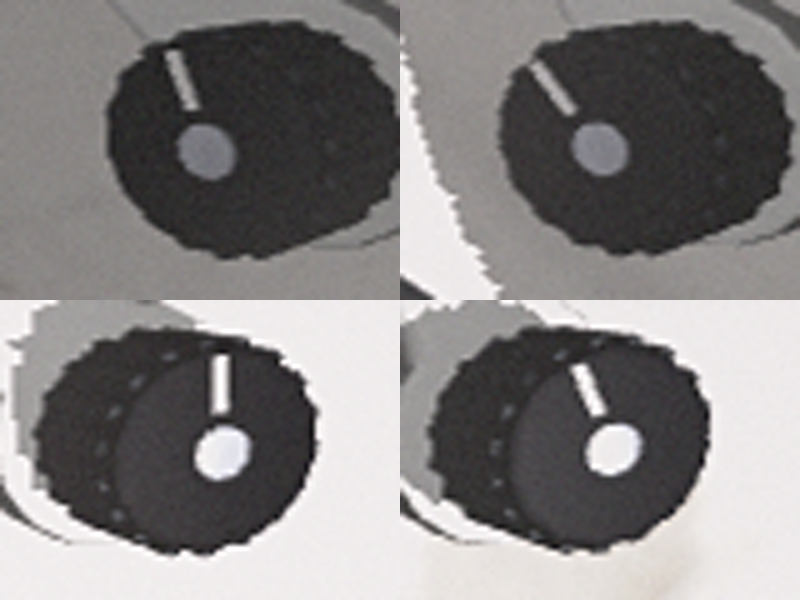

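Both spindle ends now sit about flush, and the two views of each knob agree to within a fraction of a millimetre.

```bash
python3 - <<'E'
from h import *
np.set_printoptions(precision=4,suppress=True)
L=lambda n:np.load(n+'.npz')
x=tri([ray(L('fl3'),124.2,145.2),ray(L('bl3'),501.29,141.56)]);print(x,proj(L('fl3'),x)-(124.2,145.2))
# ellipse offset check: project mark-based axis at heights
im=cv2.imread('pics/fl3.png')
for n,k in(('fl3','l'),('bl3','l'),('ra2','r'),('rb2','r')):
    m=L(n);g=cv2.cvtColor(cv2.imread(f'pics/{n}.png'),cv2.COLOR_BGR2GRAY)
    print(n,len(g), proj(m,(.4392,-.081,.0615) if k=='l' else (.4336,-.2799,.0615)))
E
```

```text
[ 0.4483 -0.0844  0.0617] [-0.0008 -0.0063]
fl3 400 [133.6705 157.3685]
bl3 400 [506.1894 153.3794]
ra2 400 [130.8578 158.8606]
rb2 400 [507.9934 157.0756]
```

```bash
python3 -m crank '[[0.106,0.208,-0.057,-49.5],[0.106,0.208,-0.057,-49.5],[0.106,0.208,-0.057,-49.5],[0.106,0.208,-0.057,-49.5],[0.106,0.208,-0.057,-49.5],[0.106,0.208,-0.057,-49.5],[0.106,0.208,-0.057,-49.5],[0.106,0.208,-0.057,-49.5]]' 0|head -3; python3 sv.py t1
```

```text
time_s: 34.6
ee_pos: [0.418, -0.1818, 0.2004]
eef_rot: [[0.999, -0.034, -0.0], [-0.034, -0.999, 0.0], [-0.0, -0.0, -1.0]]
[ 0.41834549 -0.18137249  0.20026398]
```

View pics/t1.png

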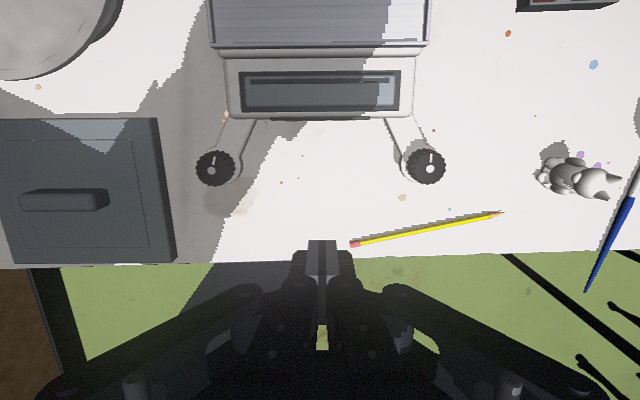

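The view shows the tare bar in its recess, rows 80–109 and columns 245–395, with its middle near (319,94). The knobs are at (215,168) and (427,166), and the cat is at (575,178).

```bash
python3 - <<'E'
from h import *
np.set_printoptions(precision=4,suppress=True)
m=np.load('t1.npz')
for p in[(319,94),(240,92),(399,90),(319,80),(319,110)]:print(onz(m,*p,.0605))
kl=np.array([.4392,-.0808]);kr=np.array([.4336,-.2799]);y=(kl-kr)/np.linalg.norm(kl-kr);x=np.array([y[1],-y[0]]);O=(kl+kr)/2+.135*x
b=onz(m,319,94,.0605)[:2]-O;print("O",O,"bar in bal",b@x,b@y, "mid",O+x*(b@x))
im=cv2.imread('pics/t1.png');print(cv2.cvtColor(im,cv2.COLOR_BGR2GRAY)[60:120,[270,320,370]].T)
E
```

```text
[ 0.502  -0.1821  0.0605]
[ 0.5059 -0.1144  0.0605]
[ 0.5029 -0.2507  0.0605]
[ 0.5132 -0.1825  0.0605]
[ 0.4888 -0.1816  0.0605]
O [ 0.5713 -0.1841] bar in bal -0.06938898947828573 8.194894448150502e-05 mid [ 0.502  -0.1822]
[[149 145 146 146 146 145 144 143 150 148 152  88  55  55  53  54  82  88
   98  62  57  57  58  50  96  95  89  94  93  94  94  92  94  90  94  94
   98  93  94  93  92  97  94  92  91  83  74  55  61  62  61  49 118 142
  136 124 114  71  64  76]
 [149 145 142 145 142 147 151 146 142 150 153  59  60  60  57  74  87  99
   74  62  60  63  64  64  98 101 100 100  97 100  98 102  94 101 100 100
  102 100  98 100  99 100 103 104  95  82  64  67  71  68  70  73 152 142
  131 128  88  75  69  63]
 [231 230 231 230 231 230 232 230 232 239 146  94  72  74  70 120 146 178
  104  95 103  74  77 109 109 109 111 109 111 109 109 111 107 108 107 108
  110 108 111 108 108 111 111 111  98  89  78  81  82  81  69 115 240 238
  229 227 170 106 172 221]]
```

```bash
python3 -m crank '[[0.05,-0.001,0,0],[0.085,-0.002,0.03,0],[0.085,-0.002,0.08,0],[0.085,-0.002,0.12,0],[0.085,-0.002,0.134,0],[0.085,-0.002,0.134,0],[0.085,-0.002,0.134,0]]' 0
python3 -m crank '[[0,0,0.002,0],[0,0,0.004,0],[0,0,0.006,0],[0,0,0.007,0],[0,0,0.008,0],[0,0,0.008,0]]'
```

```text
time_s: 35.35
ee_pos: [0.5051, -0.1823, 0.0679]
eef_rot: [[0.999, -0.033, 0.002], [-0.033, -0.999, -0.001], [0.002, 0.001, -1.0]]
wrist_force: [0.8, -0.9, 0.6]
width: 0.006
gripper_force: 0.0
time_s: 35.95
ee_pos: [0.5045, -0.1821, 0.0584]
eef_rot: [[0.999, -0.033, 0.0], [-0.033, -0.999, -0.0], [0.0, 0.0, -1.0]]
wrist_force: [0.3, -0.7, 1.7]
width: 0.0
gripper_force: 0.8
```

```bash
for i in 1; do python3 -m crank '[[0,0,0.001,0],[0,0,0.002,0],[0,0,0.003,0],[0,0,0.003,0]]'|egrep 'ee_p|wri'; python3 -m crank '[[0,0,0.001,0],[0,0,0.002,0],[0,0,0.002,0]]'|egrep 'ee_p|wri'; done
```

```text
ee_pos: [0.5045, -0.1821, 0.0554]
wrist_force: [-0.1, -0.6, 4.5]
ee_pos: [0.5045, -0.1821, 0.0539]
wrist_force: [-2.2, 1.0, 12.3]
```

```bash
python3 -m crank '[[0,0,0,0],[0,0,0,0],[0,0,0,0],[0,0,-0.02,0],[0,0,-0.06,0],[0,0,-0.11,0],[0,0,-0.16,0],[0,0,-0.21,0]]' 0|egrep 'ee_p|wri'
python3 -m crank '[[-0.12,-0.48,-0.07,0],[-0.12,-0.48,-0.07,0],[-0.12,-0.48,-0.07,0],[-0.12,-0.48,-0.07,0],[-0.12,-0.48,-0.07,0],[-0.12,-0.48,-0.07,0],[-0.12,-0.48,-0.07,0],[-0.12,-0.48,-0.07,0],[-0.12,-0.48,-0.07,0],[-0.12,-0.48,-0.07,0]]' 1|egrep 'ee_p|wri'; python3 sv.py m1; python3 -c "
from h import *
im,_=shot('side');a=cv2.imread('pics/m1.png')
cv2.imwrite('pics/m1c.png',np.vstack([a,cv2.resize(im[170:295,240:440],(640,400))])[:800:1].copy()[::1]) if 0 else cv2.imwrite('pics/m1c.png',np.vstack([cv2.resize(a,(480,300)),cv2.resize(im[170:295,240:440],(480,300))]))"
```

```text
ee_pos: [0.5037, -0.1816, 0.2649]
wrist_force: [0.3, -0.5, 0.2]
ee_pos: [0.399, 0.3036, 0.3333]
wrist_force: [0.5, -1.5, 0.3]
[0.39760865 0.30905672 0.33415576]
```

View pics/m1c.png

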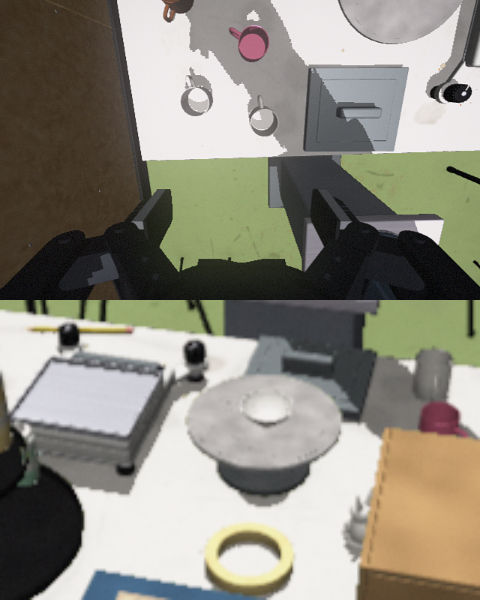

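The top-down view shows the two white mugs at about (351,159) and (265,132) full-size, with handles pointing away (+x). The pink and brown ones are look-alikes and no jar is there. The cover lies flat and the balance stands with an empty pan. Locating the mug rims numerically.

```bash
python3 - <<'E'
from h import *
np.set_printoptions(precision=4,suppress=True)
m=np.load('m1.npz');im=cv2.imread('pics/m1.png');g=cv2.cvtColor(im,cv2.COLOR_BGR2GRAY)
for u,v in[(351,159),(265,132)]:
    x0,y0=u-40,v-50;c=cv2.resize(g[y0:y0+85,x0:x0+80],None,fx=3,fy=3,interpolation=cv2.INTER_CUBIC)
    h=cv2.HoughCircles(c,cv2.HOUGH_GRADIENT,1,8,param1=80,param2=14,minRadius=42,maxRadius=68)
    for q in h[0][:4]:
        p=(q[0]/3+x0,q[1]/3+y0);print(p,q[2]/3,onz(m,*p,.062))
    print(g[y0:y0+84:4,x0:x0+80:4])
E
```

```text
(np.float32(352.83334), np.float32(163.83333)) 18.766666 [0.399  0.2622 0.062 ]
(np.float32(348.83334), np.float32(157.16667)) 16.166666 [0.4081 0.2674 0.062 ]
(np.float32(349.16666), np.float32(162.16667)) 21.0 [0.4014 0.267  0.062 ]
(np.float32(352.83334), np.float32(160.16667)) 21.366667 [0.4039 0.2621 0.062 ]
[[192 154 154 151 157 155 153 150 150 151 152 152 150 149 148 145 152 145
  142 144]
 [238 188 224 238 155 153 155 154 152 151 153 151 149 150 149 149 143 147
  143 142]
 [237 236 238 235 144 155 149 150 152 154 152 153 148 149 146 147 154 150
  144 145]
 [237 236 238 237 238 152 152 151 154 157 153 150 151 149 149 149 149 149
  149 146]
 [239 237 237 237 237 241 153 153 151 152 152 152 154 151 152 150 148 146
  144 150]
 [237 239 238 236 238 238 150 155 120 154 151 151 152 153 149 148 148 145
  145 146]
 [238 238 238 235 237 242 155 155 132 182 149 150 151 147 147 149 149 143
  146 144]
 [238 237 237 238 237 194 156 151 156 168 141 151 146 145 147 146 138 139
  142 143]
 [237 238 238 237 237 150 153 150 160 154 123 153 147 146 142 138 143 137
  142 143]
 [238 237 238 238 23
[... 2394 characters left out ...]
 238 238
  238 237]
 [237 238 238 236 135 112 108 189 233 239 239 239 217 218 111 240 237 238
  238 238]
 [240 240 238 238 151 115 115 190 191 190 190 189 191 216 119 238 238 238
  238 237]
 [239 239 237 238 244 115 115 170 190 189 190 192 187 222 187 238 237 239
  237 238]
 [239 238 238 237 239 124 116 120 144 192 192 191 185 120 240 240 238 236
  238 239]
 [237 238 238 238 240 240 126 120 121 118 119 117 195 240 239 239 238 239
  238 238]
 [239 239 238 237 239 238 239 243 139 106 203 240 239 237 238 238 240 239
  238 238]
 [239 237 238 239 239 238 240 240 238 238 240 239 238 239 238 239 239 238
  238 239]
 [238 237 238 238 238 239 238 238 238 238 240 240 238 239 238 239 238 238
  238 238]]
```

```bash
python3 -m crank '[[-0.02,0.046,0.1,-12],[-0.02,0.046,0.12,-12],[-0.02,0.046,0.12,-12],[-0.02,0.046,0.12,-12],[-0.02,0.046,0.12,-12]]' 1|egrep 'ee_p|eef'; python3 sv.py m2; python3 - <<'E'
from h import *
np.set_printoptions(precision=4,suppress=True)
m=np.load('m2.npz');im=cv2.imread('pics/m2.png');g=cv2.cvtColor(im,cv2.COLOR_BGR2GRAY)
print(proj(m,(.4045,.264,.062)))
h=cv2.HoughCircles(cv2.GaussianBlur(g,(5,5),0)[:300],cv2.HOUGH_GRADIENT,1,15,param1=100,param2=22,minRadius=24,maxRadius=42)
for q in h[0][:5]: print(q,onz(m,q[0],q[1],.062))
u,v=proj(m,(.4045,.264,.062)).astype(int);x0,y0=u-50,v-80
print(x0,y0);print(g[max(y0,0):y0+140:6,x0:x0+100:5])
E
```

```text
ee_pos: [0.3792, 0.2564, 0.2141]
eef_rot: [[0.985, 0.175, 0.0], [0.175, -0.985, 0.0], [0.0, -0.0, -1.0]]
[0.37969903 0.25685867 0.21482563]
[318.7802 158.8776]
[317.5 163.5  25.7] [0.3999 0.2644 0.062 ]
[195.5  94.5  28.9] [0.4422 0.3829 0.062 ]
[324.5  23.5  26.6] [0.5185 0.279  0.062 ]
268 78
[[153 154 153 151 151 151 148 150 150 149 151 149 150 150 148 145 147 146
  150 147]
 [157 150 153 153 152 154 147 154 149 149 147 149 152 151 149 152 145 147
  145 147]
 [156 155 156 151 152 153 151 154 149 150 148 148 153 151 149 146 148 138
  148 146]
 [237 241 158 152 242 238 153 152 152 152 151 149 147 150 150 145 146 150
  145 147]
 [235 240 153 155 225 236 242 149 154 152 151 152 151 148 151 147 150 150
  152 143]
 [236 237 238 146 238 237 237 150 152 154 149 151 153 151 149 151 145 146
  149 148]
 [238 238 237 236 237 237 238 241 151 152 129 129 151 152 151 151 149 147
  148 149]
 [237 238 237 237 237 238 236 189 156 154 145 151 152 151 148 152 150 154
  149 151]
 [239 238 238 238 238 237 240 154 150 154 143 135 152 153 152 150 148 148
  148 147]
 [237 239 237 238 238 238 191 155 153 1
[... 536 characters left out ...]
 145 142
  142 142]
 [238 238 239 240 239 240 112 111 140 208 184 184 238  99  94 167 142 137
  141 135]
 [238 238 237 238 238 238 243 114 114 113 111 102 101 101 144 141 143 141
  144 140]
 [238 237 239 238 238 238 237 239 118 111 107 104  92 208 239 142 144 140
  141 136]
 [237 239 239 239 238 238 237 235 237 237 235 237 235 235 237 138 141 140
  146 143]
 [237 237 237 237 238 238 238 238 233 237 237 235 237 237 237 239 149 148
  146 147]
 [239 238 237 238 238 238 237 238 238 237 238 235 237 237 241 153 151 150
  147 149]
 [238 237 237 238 238 239 236 238 238 236 241 161 150 153 150 154 149 148
  151 146]
 [243 240 238 237 238 238 240 191 149 152 149 149 147 151 152 151 149 148
  150 150]]
```

```bash
python3 -m crank '[[0.023,-0.003,0.05,0],[0.023,-0.003,0.1,0],[0.023,-0.003,0.15,0],[0.023,-0.003,0.185,0],[0.023,-0.003,0.194,0],[0.023,-0.003,0.194,0]]' |egrep 'ee_p|wri'; python3 -m crank '[[0,0,0,0],[0,0,0,0],[0,0,0,0],[0,0,0,0],[0,0,0,0],[0,0,0,0]]' 0|egrep 'ee_p|wri|wid|grip'
python3 -m crank '[[0,0,-0.04,0],[0,0,-0.08,0],[0,0,-0.12,0],[0,0,-0.12,0]]'
```

```text
ee_pos: [0.4015, 0.2639, 0.0198]
wrist_force: [0.9, 0.5, 0.9]
ee_pos: [0.4019, 0.2639, 0.0215]
wrist_force: [-1.8, -2.5, 15.0]
width: 0.586
gripper_force: 60.7
time_s: 40.7
ee_pos: [0.4031, 0.2647, 0.1449]
eef_rot: [[0.984, 0.176, 0.009], [0.176, -0.984, 0.005], [0.009, -0.003, -1.0]]
wrist_force: [0.3, 0.9, -1.7]
width: 0.587
gripper_force: 63.7
```

```bash
python3 -m crank '[[0.124,0.435,-0.01,12],[0.124,0.435,-0.01,12],[0.124,0.435,-0.01,12],[0.124,0.435,-0.01,12],[0.124,0.435,-0.01,12],[0.124,0.435,-0.01,12],[0.124,0.435,-0.01,12],[0.124,0.435,-0.01,12],[0.124,0.435,-0.01,12],[0.124,0.435,-0.01,12]]'; python3 -m crank '[[0,0,0,0],[0,0,0,0]]'; python3 sv.py p1; python3 - <<'E'
from h import *
np.set_printoptions(precision=4,suppress=True)
m=np.load('p1.npz');g=cv2.cvtColor(cv2.imread('pics/p1.png'),cv2.COLOR_BGR2GRAY)
for q in[(.543,-.1,.077),(.540,-.27,.077),(.69,-.104,.077),(.611,-.185,.069)]:print(q,proj(m,q))
u,v=map(int,proj(m,(.615,-.25,.069)));print(u,v);print(g[0:v+120:5,u])
r=int(v);print(r,g[r,300:640:4])
E
```

```text
time_s: 41.7
ee_pos: [0.6007, -0.1479, 0.1492]
eef_rot: [[0.999, -0.037, 0.002], [-0.037, -0.999, -0.001], [0.002, 0.001, -1.0]]
wrist_force: [-1.1, 0.9, -0.9]
width: 0.583
gripper_force: 63.7
time_s: 41.9
ee_pos: [0.5986, -0.1421, 0.149]
eef_rot: [[0.999, -0.032, -0.001], [-0.032, -0.999, 0.001], [-0.001, -0.0, -1.0]]
wrist_force: [0.4, 0.5, -2.1]
width: 0.586
gripper_force: 63.7
[ 0.59872876 -0.1418518   0.14914314]
(0.543, -0.1, 0.077) [270.1066 281.1273]
(0.54, -0.27, 0.077) [489.5532 278.3445]
(0.69, -0.104, 0.077) [258.4291  78.6463]
(0.611, -0.185, 0.069) [379.5876 190.3402]
468 182
[224 225 172 227 150 161  49  49  51  46  51  48  32 230 229 232 187 180
 229 231 229 231 233 233 229 231 228 229 227 230 232 230 227 228 229 228
 231 227 229 226 229 224 230 224 224 227 223 223 222 217 225 219 224 224
 224 122  75 220  41  33  41]
182 [127 126 125 128 125  87 121 136 124 123 128 129 127 125 119 227 225 225
 226 227 225 227 228 228 227 228 229 228 230 230 230 229 231 227 229 227
 229 229 230 229 229 230 227 226 227 229 227 227 236  62 193 230 233 233
 233 234 231 233 233 233 232 232 233 232 232 232 232  37  35  38  36  30
  93  62  65  65  57  52  45  53  49  49  52  52  53]
```

The pan spans about x 0.541–0.690 m with its centre near y −0.187, so the mug is over its left half. Lowering.

```bash
python3 -m crank '[[0.006,0.001,0.03,0],[0.006,0.001,0.05,0],[0.006,0.001,0.055,0],[0.006,0.001,0.057,0],[0.006,0.001,0.058,0],[0.006,0.001,0.058,0]]' |egrep 'ee_p|wri'; python3 -m crank '[[0,0,0.001,0],[0,0,0.002,0],[0,0,0.002,0]]'
```

```text
ee_pos: [0.6057, -0.1442, 0.0923]
wrist_force: [-0.2, -0.2, -0.3]
time_s: 42.85
ee_pos: [0.6056, -0.1444, 0.0906]
eef_rot: [[0.999, -0.033, 0.001], [-0.033, -0.999, -0.0], [0.001, 0.0, -1.0]]
wrist_force: [-3.5, 1.7, 7.5]
width: 0.59
gripper_force: 64.5
```

```bash
python3 -m crank '[[0,0,0,0],[0,0,0,0],[0,0,-0.005,0],[0,0,-0.03,0],[0,0,-0.06,0],[0,0,-0.1,0],[0,0,-0.12,0],[0,0,-0.12,0]]' 0.76|egrep 'ee_p|wri|wid'
python3 -m crank '[[-0.203,-0.508,0,-20],[-0.203,-0.508,0,-20],[-0.203,-0.508,0,-20],[-0.203,-0.508,0,-20],[-0.203,-0.508,0,-20],[-0.203,-0.508,0,-20],[-0.203,-0.508,0,-20],[-0.203,-0.508,0,-20],[-0.203,-0.508,0,-20],[-0.203,-0.508,0,-20]]' 1|egrep 'ee_p|wri'
python3 -m crank '[[0,0,0,0],[0,0,0,0]]'|egrep 'ee_p|eef|wri'
python3 sv.py m3; python3 - <<'E'
from h import *
np.set_printoptions(precision=4,suppress=True,linewidth=150)
m=np.load('m3.npz');g=cv2.cvtColor(cv2.imread('pics/m3.png'),cv2.COLOR_BGR2GRAY)
h=cv2.HoughCircles(cv2.GaussianBlur(g,(5,5),0)[:300],cv2.HOUGH_GRADIENT,1,15,param1=100,param2=20,minRadius=24,maxRadius=42)
for q in h[0][:5]: print(q,onz(m,q[0],q[1],.062))
u,v=proj(m,(.442,.381,.062)).astype(int);x0,y0=u-60,v-80;print(x0,y0);print(g[max(y0,0):y0+140:6,x0:x0+120:6])
E
```

```text
ee_pos: [0.6066, -0.1447, 0.213]
wrist_force: [-0.9, -0.4, -1.1]
width: 0.764
ee_pos: [0.4336, 0.3274, 0.2085]
wrist_force: [0.6, 1.3, 0.3]
ee_pos: [0.4342, 0.3262, 0.2084]
eef_rot: [[0.95, 0.313, -0.001], [0.313, -0.95, -0.001], [-0.002, 0.001, -1.0]]
wrist_force: [0.3, -0.1, -0.3]
[0.43477709 0.32536462 0.20854367]
[265.5 161.5  26.3] [0.441  0.3838 0.062 ]
[404.5  99.5  30. ] [0.5325 0.2819 0.062 ]
[389.5 101.5  24.5] [0.5268 0.2938 0.062 ]
208 81
[[237 238 238 236 239 238 238 236 235 238 242 151 150 153 152 228 151 152 152 147]
 [238 237 238 237 237 238 236 237 234 234 242 150 147 146 149 150 149 150 152 150]
 [237 237 238 237 237 237 236 236 237 237 236 149 145 144 144 145 145 151 153 150]
 [239 238 237 238 237 237 238 237 239 233 235 190 147 140 143 135 236 185 149 151]
 [238 238 240 237 237 238 238 238 236 236 237 191 228 139 145 242 237 237 154 155]
 [237 238 238 238 238 237 237 237 236 237 142 141 148 242 138 238 237 235 189 153]
 [238 237 237 238 237 237 237 236 238 145 241 119 149 147 135 236 236 237 239 153]
 [239 236 239 238 237 238 238 237 189 146 240 143 153 148 146 24
[... 647 characters left out ...]
89 188 191 223 238 238 239 238 238]
 [239 238 237 238 236 238 210 115 118 120 115 112 110 139 238 239 238 238 237 238]
 [238 240 239 239 239 239 239 210 120 116 119 112 156 239 238 239 238 238 238 240]
 [238 240 239 239 239 238 238 237 239 240 242 238 240 239 237 238 236 239 237 238]
 [238 239 239 239 238 237 240 238 238 238 239 239 237 238 238 239 237 239 238 239]
 [238 239 238 239 241 239 238 240 238 239 238 238 238 240 238 238 237 237 238 238]
 [239 239 240 239 238 238 239 237 237 238 238 240 239 239 239 237 238 240 238 238]
 [238 238 239 238 239 239 238 239 238 238 240 238 240 237 238 237 238 237 238 237]
 [237 237 238 238 240 238 238 239 237 239 239 238 238 238 239 238 237 237 237 238]]
```

```bash
python3 -m crank '[[0.026,-0.049,0.02,0],[0.026,-0.049,0.05,0],[0.026,-0.049,0.1,0],[0.026,-0.049,0.14,0],[0.026,-0.049,0.175,0],[0.026,-0.049,0.186,0],[0.026,-0.049,0.186,0]]' |egrep 'ee_p|wri'; python3 -m crank '[[0,0,0,0],[0,0,0,0],[0,0,0,0],[0,0,0,0],[0,0,0,0],[0,0,0,0]]' 0|egrep 'ee_p|wri|wid|grip'
python3 -m crank '[[0,0,-0.04,0],[0,0,-0.08,0],[0,0,-0.12,0],[0,0,-0.14,0],[0,0,-0.14,0]]'
```

```text
ee_pos: [0.4445, 0.3791, 0.0223]
wrist_force: [0.1, -0.1, 0.0]
ee_pos: [0.4454, 0.3812, 0.0255]
wrist_force: [-1.9, -1.7, 9.9]
width: 0.581
gripper_force: 62.0
time_s: 46.7
ee_pos: [0.4457, 0.3815, 0.1673]
eef_rot: [[0.95, 0.311, 0.006], [0.311, -0.95, 0.004], [0.006, -0.002, -1.0]]
wrist_force: [0.8, -0.1, -1.8]
width: 0.586
gripper_force: 63.2
```

```bash
python3 -m crank '[[-0.04,0.63,-0.03,20],[-0.04,0.63,-0.03,20],[-0.04,0.63,-0.03,20],[-0.04,0.63,-0.03,20],[-0.04,0.63,-0.03,20],[-0.04,0.63,-0.03,20],[-0.04,0.63,-0.03,20],[-0.04,0.63,-0.03,20],[-0.04,0.63,-0.03,20],[-0.04,0.63,-0.03,20]]'
```

```text
time_s: 47.7
ee_pos: [0.5691, -0.1051, 0.1862]
eef_rot: [[0.999, -0.033, -0.001], [-0.033, -0.999, 0.0], [-0.001, -0.0, -1.0]]
wrist_force: [0.8, 0.9, -1.5]
width: 0.587
gripper_force: 63.3
```

```bash
python3 -m crank '[[0.02,0.05,-0.005,0],[0.04,0.1,-0.005,0],[0.04,0.124,-0.005,0],[0.04,0.124,-0.005,0],[0.04,0.124,-0.005,0],[0.04,0.124,-0.005,0]]'; python3 sv.py p2; python3 - <<'E'
from h import *
np.set_printoptions(precision=4,suppress=True,linewidth=150)
m=np.load('p2.npz');g=cv2.cvtColor(cv2.imread('pics/p2.png'),cv2.COLOR_BGR2GRAY)
print(proj(m,(.605,-.144,.131)))
h=cv2.HoughCircles(cv2.GaussianBlur(g,(5,5),0)[:320],cv2.HOUGH_GRADIENT,1,15,param1=100,param2=20,minRadius=24,maxRadius=60)
for q in h[0][:6]: print(q,onz(m,q[0],q[1],.131))
E
```

```text
time_s: 48.3
ee_pos: [0.6051, -0.2272, 0.1914]
eef_rot: [[0.999, -0.032, -0.001], [-0.032, -0.999, 0.001], [-0.001, -0.001, -1.0]]
wrist_force: [0.3, -0.9, -0.6]
width: 0.582
gripper_force: 63.3
[ 0.60519488 -0.22706319  0.19171642]
[202.0163 220.3117]
[322.5 243.5  41.6] [ 0.5849 -0.2269  0.131 ]
[517.5 147.5  58.3] [ 0.6484 -0.3551  0.131 ]
[204.5 217.5  37.2] [ 0.607 -0.146  0.131]
[521.5 102.5  58.3] [ 0.6762 -0.3536  0.131 ]
[567.5 124.5  49.4] [ 0.6619 -0.3847  0.131 ]
[227.5 201.5  28.6] [ 0.618  -0.1632  0.131 ]
```

```bash
python3 -m crank '[[0,0.004,0.04,0],[0,0.004,0.075,0],[0,0.004,0.087,0],[0,0.004,0.092,0],[0,0.004,0.094,0],[0,0.004,0.094,0]]' |egrep 'ee_p|wri'; python3 -m crank '[[0,0,0.001,0],[0,0,0.002,0],[0,0,0.002,0]]'|egrep 'ee_p|wri|wid'
```

```text
ee_pos: [0.606, -0.2323, 0.0995]
wrist_force: [-0.1, -0.1, -0.7]
ee_pos: [0.6053, -0.2323, 0.0964]
wrist_force: [-0.1, -0.0, -0.6]
width: 0.586
```

```bash
python3 -m crank '[[0,0,0.001,0],[0,0,0.002,0],[0,0,0.002,0]]'|egrep 'ee_p|wri|wid'; python3 -m crank '[[0,0,0.001,0],[0,0,0.0015,0],[0,0,0.0015,0]]'|egrep 'ee_p|wri|wid'
```

```text
ee_pos: [0.6053, -0.2323, 0.0947]
wrist_force: [-2.5, 0.7, 4.2]
width: 0.591
ee_pos: [0.6054, -0.2324, 0.0946]
wrist_force: [-8.0, 3.7, 17.9]
width: 0.582
```

Contact is made; release, retreat, and check the result.

```bash
python3 -m crank '[[0,0,-0.002,0],[0,0,-0.002,0]]'|egrep 'wri'; python3 -m crank '[[0,0,0,0],[0,0,0,0],[0,0,-0.005,0],[0,0,-0.03,0],[0,0,-0.06,0],[0,0,-0.1,0],[-0.03,-0.03,-0.14,0],[-0.06,-0.05,-0.18,0],[-0.08,-0.05,-0.2,0],[-0.08,-0.05,-0.2,0]]' 0.76|egrep 'ee_p|wri|wid'
python3 sv.py z1; python3 - <<'E'
from h import *
np.set_printoptions(precision=4,suppress=True,linewidth=150)
m=np.load('z1.npz');g=cv2.cvtColor(cv2.imread('pics/z1.png'),cv2.COLOR_BGR2GRAY)
print(proj(m,(.606,-.145,.131)),proj(m,(.605,-.232,.131)))
h=cv2.HoughCircles(cv2.GaussianBlur(g,(5,5),0)[:320],cv2.HOUGH_GRADIENT,1,15,param1=100,param2=20,minRadius=18,maxRadius=34)
for q in h[0][:6]: print(q,onz(m,q[0],q[1],.131))
for k in('l','r'):
    a=(.4392,-.081,.0615) if k=='l' else (.4336,-.2799,.0615)
    u,v=proj(m,a).astype(int);c=g[v-15:v+16,u-15:u+16];ys,xs=np.nonzero(c>110);print(k,(u,v),c.shape,len(xs))
# jar hunt: scene & side frame differences saved
for n in('scene','side'): shot(n,n+'9.png')
a=cv2.absdiff(cv2.imread('pics/side9.png'),cv2.imread('pics/side0.png'));t=cv2.threshold(cv2.cvtColor(a,cv2.COLOR_BGR2GRAY),40,255,0)[1]
N,L,S,C=cv2.connectedComponentsWithStats(cv2.dilate(t,np.ones((3,3))));print(S[S[:,4]>60])
E
```

```text
wrist_force: [-0.3, -0.2, -1.4]
ee_pos: [0.5263, -0.1793, 0.2995]
wrist_force: [1.6, -0.0, 0.4]
width: 0.762
[ 0.52678915 -0.17962461  0.29720991]
[282.8555 102.546 ] [374.0416 100.5831]
[373.5 104.5  25.4] [ 0.6014 -0.2315  0.131 ]
[283.5 105.5  25.2] [ 0.6033 -0.1454  0.131 ]
[74.5 84.5 30.1] [0.6284 0.0493 0.131 ]
[621.5 225.5  33.4] [ 0.4694 -0.4977  0.131 ]
[521.5  74.5  21. ] [ 0.6238 -0.3695  0.131 ]
[ 83.5 100.5  26.4] [0.6139 0.0443 0.131 ]
l (np.int64(248), np.int64(238)) (31, 31) 323
r (np.int64(400), np.int64(237)) (31, 31) 372
[[     0      0    640    400 238857]
 [   248      0     77    110   3324]
 [   336      0     67    120   2276]
 [   403      0     22     47    569]
 [   205     23     45     75   1559]
 [   345     30     16     31    194]
 [   245     44     21     21    246]
 [   342     68     33     17    196]
 [   374     80      9     11     74]
 [   402     87     26     37    421]
 [   286    102     16     35    281]
 [   348    112     35     10    187]
 [   266    120      8     16     88]
 [   334    147     14     17    166]
 [   379    153     22     19    302]
 [   211    170     18     14    184]
 [   233    172    197     60   4979]
 [   446    199     21     33    539]
 [   270    216     56     54   1046]]
```

```bash
python3 -c "
from h import *
print(observe()['wrist_force']);print(close_job())"
```

```text
[ 0.52079745  0.69678289 -1.46103754]
the job is handed in; nothing more can be done
None
```

I handed the job in at about 51 s: cover flat on the table to the balance's left, both front feet set flush to about 0.2 mm (no separate rocking test), tare bar pressed to its stop at the middle with the pan empty, and both white mugs upright on the pan; I saw no jars, and the cat and rabbit were not touched.

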